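# Move the porcelain jars to the working rack in order

### The arm

A 6-joint arm with a two-finger parallel gripper is mounted at the origin on the work surface. World frame = base frame: x ahead of the robot, y to its left, z up, the work surface at z = 0. Lengths are in m, angles in rad, forces in N, time in s.
With the tool pointing down it reaches from about 0.225 to 0.725 m from the base axis. Payload 3.1 kg.
Tool frame: the origin (TCP) lies midway between the tips of the shut fingers; the grasp point (between the pads) lies 19 mm behind it; z points along the fingers, y is the line along which they close (so a half turn about z gives the same grasp; the last joint's range is limited). The gripper opens to 85 mm and grips with 20 to 120 N. Pads are 22 mm wide; open, the fingers measure 114 mm over their backs; the gripper's body (76 mm by 85 mm) begins 54 mm behind the grasp point. The pads swing forward as they close: fully open they stand 13 mm farther back than shut.
Start: joints at [-1.261, 0.048, 0.099, 1.622, 0, 1.443], TCP at [0.223, -0.475, 0.231] pointing down, gripper open.
Joint ranges: [-2.91, 2.91], [-0.99, 1.94], [-1.21, 1.42], [-2.12, 2.29], [-1.49, 1.47], [-3.14, 3.14]. Speed limits (rad/s): [2.79, 2.79, 3.14, 3.14, 3.14, 3.14].

### API

Orientations are given as a rotation vector (axis times angle).
In Python, from plant import manip gives the robot as it stands.
- The arm moves only by the shell command python3 -m crank 'ROWS' [FORCE]. ROWS is JSON, a list of rows, each a list of 5 numbers: the closure, from 0 (fully open) to 1 (shut), then the shift along the tool's x, y, z in units of 25 mm (1.0 is 25 mm), then the turn about the tool's z in units of 5 degrees (1.0 is 5 degrees). In form: [[hand, x, y, z, turn], ...]. A call has 1 to 5 rows; each row is the pose to reach, as a shift and turn from the pose commanded when the call began, along the tool's axes at that moment; what a row does not reach only later rows make up. A row lasts 1/10 s, in which the tool goes at most 50 mm and 8.59 degrees, less where a joint would pass 70% of its speed; a pose out of reach is approached as far as the arm can. A call with a gripper value outside its range is refused whole. The fingers move at their own pace and stop on an object; FORCE is the grip in N (left out, the last holds). Time passes only in rows, so rows that repeat a pose let the fingers close. It gives the time, the measured TCP pose, the force, the opening and the grip force at its end, in the units of the state.
- manip.read_state(): the state, without advancing time (a new reading comes with each control period).
- manip.grab_frame(name): name is "scene" or "top"; returns (picture, depth): 384x512x3 uint8, red, green, blue; 384x512 float32, m along the optical axis (not along the pixel's ray), 0 where there is no reading.
- manip.camera_params(name): a dict with "camera_matrix" (3x3 intrinsics, pixels), "pose" (4x4, takes a point from camera to world coordinates). Camera axes: x right, y down, z forward; pixel columns grow to the right and rows downward; lengths in m; the calibration is good to about 2 mm. A picture is of the moment at which its call begins. camera_params takes no time and is no camera call.
- manip.sign_off(): hands the job in; it is judged then, once.
The state is a dict: "time": time; "q": joint angles; "qd": joint speeds; "joint_efforts": joint torques, N m; "position": TCP position; "tool_rot": TCP orientation; "contact_force": force on the tool from outside, world axes, zero at the start; "ft_torque": the same for the moment, N m; "opening": opening from 0.0 (shut) to 1.0 (fully open); "finger_force": force on a finger pad.
Only numpy, scipy, OpenCV 4.12 (cv2) and the standard library are available. Lean on these libraries where they do the work, as an engineer would, in place of code of your own. Each camera call takes 0.05 s, during which the arm holds its last target. There are 200 camera calls.

### The job

Move the three blue porcelain jars and the small blue bottle from the storage rack to the empty working rack, one to each place, standing upright on the floor of the place. Keep their order as counted from the upright steel post at the end of each rack: what stands nearest the storage rack's post goes nearest the working rack's post, and so on along the row. Set them down gently without dropping or tipping any.

Things in the scene. Friction and masses are not known exactly. Their poses are not given: they have to be found in the camera images.
- tall: Tallest jar: pale blue, round, slightly waisted, white lid; 66 mm high, 44 mm across at foot and shoulder, 39 mm across the straight waist from 15 to 45 mm up, lid 45 mm across. Origin: centre of its underside, z up along its axis. Starts upright in one place of the storage rack.
- squat: Lowest jar: pale blue, round, body 46 mm across and straight up to 34 mm, on it a small white lid 28 mm across; 44 mm high in all. Origin: centre of its underside, z up along its axis. Starts upright in one place of the storage rack.
- square: Square jar: pale blue, 40 x 40 mm with faces across its own x and y, 40 mm high to the lid, white square lid 38 x 38 mm, 52 mm high in all; its faces start within 7 degrees of square to the rack. Origin: centre of its underside, z up along its axis. Starts upright in one place of the storage rack.
- bottle: Small bottle: pale blue, round, body 38 mm across and straight up to 38 mm, shoulder up to 46 mm, then a narrow white cap 16 mm across; 58 mm high in all. Origin: centre of its underside, z up along its axis. Starts upright in one place of the storage rack.
- work: Empty working rack, fixed: row of four square white places along its y axis on a 78 x 344 mm aluminium board. Origin: centre of the board's underside, on the table. Place centres: x = 0, y = -99, -33, +33, +99 mm; each 60 x 60 mm inside, floor 10 mm and 3 mm wide rim 16 mm above the table. A steel post ends the row at one end, a flat 12 mm button at the other; which end varies.
- post: Upright steel post with ball head, fixed on the working rack's y axis at y = +154 or -154 mm of the rack: 16 mm across, ball 26 mm, top 63 mm above the table. Centre of the nearest place is 55 mm from it, the others 121, 187 and 253 mm. Origin: centre of the post's foot, 4 mm above the table.
- seat_tall: Place of the storage rack where the tall jar starts: fixed, white, 66 mm square, 60 mm inside; floor 6 mm, rim 12 mm above its origin (centre of its underside, 4 mm above the table). Four such places lie 66 mm apart along their common y axis; +y points to the storage rack's own steel post (like the other), 55 mm from the first place's centre.
- seat_squat: Place of the storage rack where the squat jar starts: fixed, white, 66 mm square, 60 mm inside; floor 6 mm, rim 12 mm above its origin (centre of its underside, 4 mm above the table). Four such places lie 66 mm apart along their common y axis; +y points to the storage rack's own steel post (like the other), 55 mm from the first place's centre.
- seat_square: Place of the storage rack where the square jar starts: fixed, white, 66 mm square, 60 mm inside; floor 6 mm, rim 12 mm above its origin (centre of its underside, 4 mm above the table). Four such places lie 66 mm apart along their common y axis; +y points to the storage rack's own steel post (like the other), 55 mm from the first place's centre.
- seat_bottle: Place of the storage rack where the bottle starts: fixed, white, 66 mm square, 60 mm inside; floor 6 mm, rim 12 mm above its origin (centre of its underside, 4 mm above the table). Four such places lie 66 mm apart along their common y axis; +y points to the storage rack's own steel post (like the other), 55 mm from the first place's centre.
Mind the look-alikes: they are no part of the job. Leave any pink look-alike of the square alone.

How it is judged:
At the end, for the whole second after the job is handed in: All four at rest, upright (0.1 rad), on the floors of the working rack's places, one in each, within 12 mm of its centre along and across the row (underside 7 to 13 mm above the table), in the same order from the working rack's post as their starting places from the storage rack's post (x of tall in the frame of work between -0.012 and 0.012 m and z of tall in the frame of work between 0.007 and 0.013 m and angle between each of tall, squat, square, bottle's own z axis and vertical below 0.1 rad and linear speed of each of tall, squat, square, bottle below 0.02 m/s and (y of tall in the frame of work between -0.111 and -0.087 m or y of tall in the frame of work between -0.045 and -0.021 m or y of tall in the frame of work between 0.021 and 0.045 m or y of tall in the frame of work between 0.087 and 0.111 m) and x of squat in the frame of work between -0.012 and 0.012 m and z of squat in the frame of work between 0.007 and 0.013 m and (y of squat in the frame of work between -0.111 and -0.087 m or y of squat in the frame of work between -0.045 and -0.021 m or y of squat in the frame of work between 0.021 and 0.045 m or y of squat in the frame of work between 0.087 and 0.111 m) and x of square in the frame of work between -0.012 and 0.012 m and z of square in the frame of work between 0.007 and 0.013 m and (y of square in the frame of work between -0.111 and -0.087 m or y of square in the frame of work between -0.045 and -0.021 m or y of square in the frame of work between 0.021 and 0.045 m or y of square in the frame of work between 0.087 and 0.111 m) and x of bottle in the frame of work between -0.012 and 0.012 m and z of bottle in the frame of work between 0.007 and 0.013 m and (y of bottle in the frame of work between -0.111 and -0.087 m or y of bottle in the frame of work between -0.045 and -0.021 m or y of bottle in the frame of work between 0.021 and 0.045 m or y of bottle in the frame of work between 0.087 and 0.111 m) and ((y of seat_tall in the frame of seat_squat above 0 m and ((horizontal distance between tall and post below 0.088 m and horizontal distance between squat and post above 0.088 m) or (horizontal distance between tall and post below 0.154 m and horizontal distance between squat and post above 0.154 m) or (horizontal distance between tall and post below 0.22 m and horizontal distance between squat and post above 0.22 m))) or (y of seat_tall in the frame of seat_squat below 0 m and ((horizontal distance between squat and post below 0.088 m and horizontal distance between tall and post above 0.088 m) or (horizontal distance between squat and post below 0.154 m and horizontal distance between tall and post above 0.154 m) or (horizontal distance between squat and post below 0.22 m and horizontal distance between tall and post above 0.22 m)))) and ((y of seat_tall in the frame of seat_square above 0 m and ((horizontal distance between tall and post below 0.088 m and horizontal distance between square and post above 0.088 m) or (horizontal distance between tall and post below 0.154 m and horizontal distance between square and post above 0.154 m) or (horizontal distance between tall and post below 0.22 m and horizontal distance between square and post above 0.22 m))) or (y of seat_tall in the frame of seat_square below 0 m and ((horizontal distance between square and post below 0.088 m and horizontal distance between tall and post above 0.088 m) or (horizontal distance between square and post below 0.154 m and horizontal distance between tall and post above 0.154 m) or (horizontal distance between square and post below 0.22 m and horizontal distance between tall and post above 0.22 m)))) and ((y of seat_tall in the frame of seat_bottle above 0 m and ((horizontal distance between tall and post below 0.088 m and horizontal distance between bottle and post above 0.088 m) or (horizontal distance between tall and post below 0.154 m and horizontal distance between bottle and post above 0.154 m) or (horizontal distance between tall and post below 0.22 m and horizontal distance between bottle and post above 0.22 m))) or (y of seat_tall in the frame of seat_bottle below 0 m and ((horizontal distance between bottle and post below 0.088 m and horizontal distance between tall and post above 0.088 m) or (horizontal distance between bottle and post below 0.154 m and horizontal distance between tall and post above 0.154 m) or (horizontal distance between bottle and post below 0.22 m and horizontal distance between tall and post above 0.22 m)))) and ((y of seat_squat in the frame of seat_square above 0 m and ((horizontal distance between squat and post below 0.088 m and horizontal distance between square and post above 0.088 m) or (horizontal distance between squat and post below 0.154 m and horizontal distance between square and post above 0.154 m) or (horizontal distance between squat and post below 0.22 m and horizontal distance between square and post above 0.22 m))) or (y of seat_squat in the frame of seat_square below 0 m and ((horizontal distance between square and post below 0.088 m and horizontal distance between squat and post above 0.088 m) or (horizontal distance between square and post below 0.154 m and horizontal distance between squat and post above 0.154 m) or (horizontal distance between square and post below 0.22 m and horizontal distance between squat and post above 0.22 m)))) and ((y of seat_squat in the frame of seat_bottle above 0 m and ((horizontal distance between squat and post below 0.088 m and horizontal distance between bottle and post above 0.088 m) or (horizontal distance between squat and post below 0.154 m and horizontal distance between bottle and post above 0.154 m) or (horizontal distance between squat and post below 0.22 m and horizontal distance between bottle and post above 0.22 m))) or (y of seat_squat in the frame of seat_bottle below 0 m and ((horizontal distance between bottle and post below 0.088 m and horizontal distance between squat and post above 0.088 m) or (horizontal distance between bottle and post below 0.154 m and horizontal distance between squat and post above 0.154 m) or (horizontal distance between bottle and post below 0.22 m and horizontal distance between squat and post above 0.22 m)))) and ((y of seat_square in the frame of seat_bottle above 0 m and ((horizontal distance between square and post below 0.088 m and horizontal distance between bottle and post above 0.088 m) or (horizontal distance between square and post below 0.154 m and horizontal distance between bottle and post above 0.154 m) or (horizontal distance between square and post below 0.22 m and horizontal distance between bottle and post above 0.22 m))) or (y of seat_square in the frame of seat_bottle below 0 m and ((horizontal distance between bottle and post below 0.088 m and horizontal distance between square and post above 0.088 m) or (horizontal distance between bottle and post below 0.154 m and horizontal distance between square and post above 0.154 m) or (horizontal distance between bottle and post below 0.22 m and horizontal distance between square and post above 0.22 m))))); the robot touches nothing.
It fails at once if a jar or the bottle is tipped over (leans more than 57 degrees) (angle between any of tall, squat, square, bottle's own z axis and vertical above 1 rad).
It fails at once if one is dropped: it falls free of the fingers with its underside more than 4 cm above the table (3 cm above the place's floor) ((height (world z) of tall above 0.04 m and linear speed of tall above 0.2 m/s and contact force between tall and the fingers below 0.02 N) or (height (world z) of squat above 0.04 m and linear speed of squat above 0.2 m/s and contact force between squat and the fingers below 0.02 N) or (height (world z) of square above 0.04 m and linear speed of square above 0.2 m/s and contact force between square and the fingers below 0.02 N) or (height (world z) of bottle above 0.04 m and linear speed of bottle above 0.2 m/s and contact force between bottle and the fingers below 0.02 N)).
It also fails if it takes over 96 s, if anything falls off the work surface, if the arm or the gripper's body presses on something with over 40 N, if the wrist force passes 120 N, or if a joint passes its speed limit or range.

## Working session

There is one attempt and no reset: what is moved stays moved. The work goes in short steps, Python scripts to look and compute and a shell command to move; the robot and the scene stay as the last step left them, time stands still between calls to the robot, and variables do not carry over. Pictures are saved under pics/ and viewed, at most 14 in all, crops included, and the job is handed in when it is done.

```bash
mkdir -p pics; python3 - <<'E'
from plant import manip
import cv2,numpy as np
for n in("scene","top"):
    p,d=manip.grab_frame(n); cv2.imwrite(f"pics/{n}0.png",p[:,:,::-1]); np.save(f"{n}_d.npy",d)
    c=manip.camera_params(n); print(n,np.round(c["camera_matrix"],1).tolist(),np.round(c["pose"],3).tolist(),(d>0).mean())
print(manip.read_state())
E
```

```text
scene [[437.9, 0.0, 258.5], [0.0, 437.9, 188.5], [0.0, 0.0, 1.0]] [[0.202, 0.773, -0.601, 1.163], [0.979, -0.148, 0.138, -0.142], [0.018, -0.617, -0.787, 0.822], [0.0, 0.0, 0.0, 1.0]] 0.995880126953125
top [[396.9, 0.0, 263.3], [0.0, 396.9, 193.1], [0.0, 0.0, 1.0]] [[-0.003, -0.987, 0.159, 0.395], [-1.0, 0.001, -0.014, 0.023], [0.014, -0.159, -0.987, 1.15], [0.0, 0.0, 0.0, 1.0]] 0.9958597819010416
{'time': 0.1, 'q': array([-1.26079041e+00,  4.86883670e-02,  9.77379615e-02,  1.62199387e+00,
       -1.64561771e-06,  1.44299357e+00]), 'qd': array([ 0.00011281, -0.00197534,  0.00212329, -0.0001941 ,  0.00127776,
       -0.00021014]), 'joint_efforts': array([ 2.35183215e-03, -3.39849436e+01,  3.20936179e+01,  1.57942995e-02,
       -1.60139302e-04, -5.18725329e-06]), 'position': array([ 0.22239314, -0.47495754,  0.23021984]), 'tool_rot': array([-3.06453373e+00, -6.81764521e-01,  3.09313906e-04]), 'contact_force': array([-0.08184358, -0.41825032, -0.40941392]), 'ft_torque': array([0.02365413, 0.01447691, 0.01704554]), 'finger_force': 0.0, 'opening': 0.9977324638031101}
```

View pics/scene0.png

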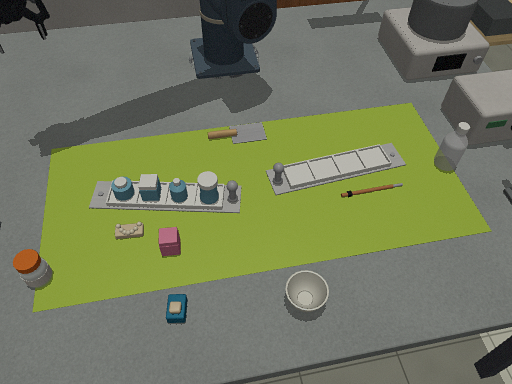

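View pics/top0.png

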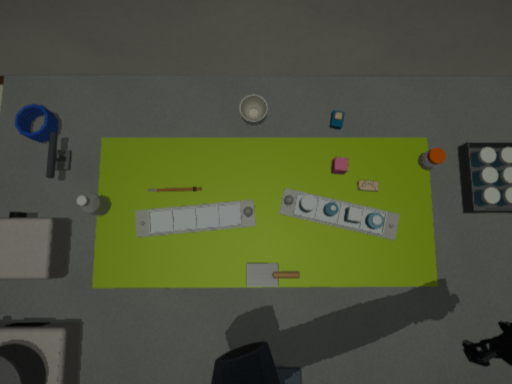

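```bash
cat > h.py <<'E'
from plant import manip
import cv2,numpy as np
def ray(cam,uv,z):
    c=manip.camera_params(cam);K=np.array(c["camera_matrix"]);T=np.array(c["pose"])
    uv=np.atleast_2d(np.float64(uv));r=np.c_[uv,np.ones(len(uv))]@np.linalg.inv(K).T@T[:3,:3].T
    return (T[:3,3]+r*((z-T[2,3])/r[:,2:3]))[:,:2]
def cloud(cam,d):
    c=manip.camera_params(cam);K=np.array(c["camera_matrix"]);T=np.array(c["pose"])
    v,u=np.indices(d.shape);r=np.dstack([(u-K[0,2])/K[0,0]*d,(v-K[1,2])/K[1,1]*d,d])
    return r@T[:3,:3].T+T[:3,3]
E
python3 - <<'E'
from h import *
for n,(a,b,c,d_) in dict(top=(130,180,270,250),scene=(85,140,270,225)).items():
    im=cv2.imread(f"pics/{n}0.png");d=np.load(f"{n}_d.npy");P=cloud(n,d)
    hsv=cv2.cvtColor(im,cv2.COLOR_BGR2HSV)
    green=(hsv[...,0]>25)&(hsv[...,0]<45)&(hsv[...,1]>120)
    nb=(~green).astype(np.uint8)
    print(n,"mat z",np.median(P[...,2][green]),P[...,2][green].std())
    k,L,S,C=cv2.connectedComponentsWithStats(nb,connectivity=4)
    for i in range(1,k):
        if 2000<S[i,4]<8000:
            pts=np.argwhere(L==i)[:,::-1]
            Q=P[L==i]
            if Q[:,2].max()>.12: continue
            low=ray(n,pts[Q[:,2]<.03],.006)
            r=cv2.minAreaRect((low*1000).astype(np.float32));print("board",S[i],C[i].round(1),np.round(r[0],1),np.round(r[1],1),round(r[2],2))
            # rim heights
            m=(Q[:,2]>.007)&(Q[:,2]<.025)
            print(" posts/high:")
            hi=((L==i)&(P[...,2]>.03)).astype(np.uint8)
            kk,LL,SS,CC=cv2.connectedComponentsWithStats(hi,connectivity=4)
            for j in range(1,kk):
                if SS[j,4]<8: continue
                R=P[LL==j];zt=np.percentile(R[:,2],95);T=R[R[:,2]>zt-.006]
                col=np.median(im[LL==j][R[:,2]>zt-.006],0)
                print("  ",CC[j].round(1),SS[j,4],"top z",round(zt,4),"xy mid",((T.min(0)+T.max(0))/2).round(4)[:2],"mean",T.mean(0).round(4)[:2],"ext",np.ptp(T,0).round(3)[:2],col)
im=cv2.imread("pics/top0.png")[150:260,125:405];cv2.imwrite("pics/crop1.png",cv2.resize(im,None,fx=2.8,fy=2.8,interpolation=cv2.INTER_CUBIC))
E
```

```text
top mat z -0.0017970306909946832 0.0779205204889384
scene mat z 0.0007509165749188251 0.0517276238296817
```

View pics/crop1.png

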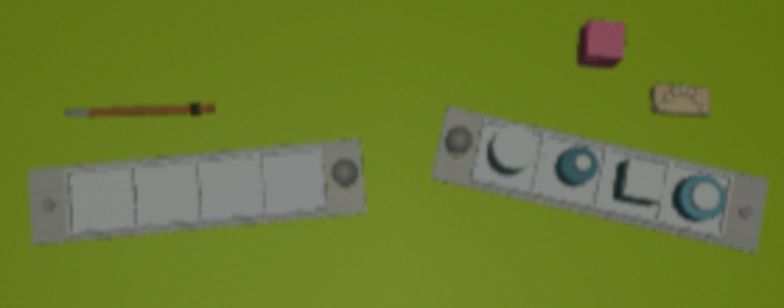

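The crop shows, going away from the storage post (crop 459,140 / full 289,200): tall (307,204), bottle (331,209), square (353,215) and squat (374,220). The working post is at (248,212). Things that could be mistaken for the square jar are the pink cube (341,165) and the blue box (337,119); neither stands in the rack. I choose the four in the rack.

```bash
python3 - <<'E'
from h import *
for n in("top","scene"):
    im=cv2.imread(f"pics/{n}0.png");d=np.load(f"{n}_d.npy");d=cv2.medianBlur(d,3);P=cloud(n,d)
    hsv=cv2.cvtColor(im,cv2.COLOR_BGR2HSV)
    green=(hsv[...,0]>25)&(hsv[...,0]<45)&(hsv[...,1]>120)
    k,L,S,C=cv2.connectedComponentsWithStats((~green).astype(np.uint8),connectivity=4)
    for i in range(1,k):
        if not 1800<S[i,4]<8000: continue
        pts=np.argwhere(L==i)[:,::-1];Q=P[L==i]
        low=ray(n,pts[Q[:,2]<.03],.006)
        r=cv2.minAreaRect((low*1000).astype(np.float32));print(n,"board",S[i],C[i].round(1),np.round(r[0],1),np.round(r[1],1),round(r[2],2))
        hi=((L==i)&(P[...,2]>.03)).astype(np.uint8)
        kk,LL,SS,CC=cv2.connectedComponentsWithStats(hi,connectivity=4)
        for j in range(1,kk):
            if SS[j,4]<8: continue
            R=P[LL==j];zt=np.percentile(R[:,2],92);s=abs(R[:,2]-zt)<.006;T=R[s]
            print("  ",CC[j].round(1),SS[j,4],"top z",round(zt,4),"mid",((T.min(0)+T.max(0))/2).round(4)[:2],"mean",T.mean(0).round(4)[:2],"ext",np.ptp(T,0).round(3)[:2],np.median(im[LL==j][s],0))
E
```

```text
top board [ 279  188  121   52 3235] [339.  213.6] [ 519. -212.] [343.9  80. ] 76.86
   [308.3 202.7] 214 top z 0.0748 mid [ 0.5422 -0.1161] mean [ 0.5423 -0.1157] ext [0.042 0.041] [133. 137. 132.]
   [288.8 199.9] 65 top z 0.0601 mid [ 0.5529 -0.0624] mean [ 0.5528 -0.0622] ext [0.02 0.02] [76. 82. 81.]
   [331.2 209.1] 152 top z 0.0646 mid [ 0.5281 -0.1834] mean [ 0.5278 -0.183 ] ext [0.012 0.014] [121.  128.5 122.5]
   [353.7 214.7] 237 top z 0.0599 mid [ 0.5119 -0.2462] mean [ 0.5111 -0.2455] ext [0.039 0.04 ] [131. 136. 132.]
   [375.2 220.5] 217 top z 0.0518 mid [ 0.4959 -0.3082] mean [ 0.4953 -0.307 ] ext [0.023 0.026] [128. 134. 129.]
top board [ 135  199  121   39 3302] [194.8 217.9] [506.9 204.3] [ 79.9 344.3] 5.37
   [247.8 211.3] 67 top z 0.0601 mid [0.5194 0.0519] mean [0.5196 0.0513] ext [0.02  0.019] [76. 82. 81.]
scene board [ 266  143  140   53 3634] [332.9 167.7] [501.9 202.5] [ 96.6 345.4] 5.22
   [278.1 168.7] 115 top z 0.062 mid [0.5227 0.0512] mean [0.5241 0.0502] ext [0.018 0.022] [121.5 123.  123. ]
scene board [  89  171  153   42 4735] [167.9 194.3] [ 501.3 -209.3] [343.5 120.6] 76.81
   [207.5 183.8] 448 top z 0.0767 mid [ 0.5434 -0.117 ] mean [ 0.5451 -0.1171] ext [0.044 0.044] [175. 182. 183.]
   [148.9 184.7] 426 top z 0.0628 mid [ 0.5121 -0.2458] mean [ 0.5139 -0.2464] ext [0.042 0.041] [175. 182. 183.]
   [121.6 185.8] 325 top z 0.0544 mid [ 0.4957 -0.3085] mean [ 0.4975 -0.308 ] ext [0.028 0.027] [174. 181. 182.]
   [177.5 187.6] 265 top z 0.0676 mid [ 0.5294 -0.1846] mean [ 0.5303 -0.1843] ext [0.014 0.014] [174.5 181.5 183. ]
   [231.9 186.5] 119 top z 0.062 mid [ 0.5534 -0.0644] mean [ 0.5557 -0.0645] ext [0.02  0.021] [122.5 124.  122.5]
```

```bash
cat >> h.py <<'E'
from scipy.spatial.transform import Rotation as Ro
C=np.array([.5075,.2040]);U=np.array([-.0934,.9956])
T=dict(tall=(.5428,-.1166),bottle=(.5288,-.1840),square=(.512,-.246),squat=(.4958,-.3083))
for k,o in zip(("p_tall","p_bottle","p_square","p_squat"),(-.099,-.033,.033,.099)): T[k]=tuple(C+o*U)
def go(name,z):
    s=manip.read_state();R=Ro.from_rotvec(s["tool_rot"]).as_matrix()
    d=R.T@(np.r_[T[name],z]-s["position"])/.025
    want=5.36 if name[:2]=="p_" else -13.15
    a=np.degrees(np.arctan2(R[1,1],R[0,1]));t=-((want-a+90)%180-90)/5
    print(name,"t",round(s["time"],2),"pos",s["position"].round(4),"yang",a.round(2),"tilt",np.degrees(np.arccos(-R[2,2])).round(2),"shift",d.round(2),"turn",round(t,2),"q6",s["q"][5].round(2),"open",round(s["opening"],3),"F",s["contact_force"].round(1),s["finger_force"])
E
python3 -c "
from h import *
go('squat',.15)"
```

```text
squat t 0.1 pos [ 0.2224 -0.475   0.2302] yang -64.92 tilt 0.12 shift [12.73 -1.39  3.22] turn -10.35 q6 1.44 open 0.998 F [-0.1 -0.4 -0.4] 0.0
```

```bash
python3 -m crank '[[0,1.3,-0.1,0,-1],[0,2.6,-0.3,0,-2],[0,3.9,-0.4,0,-3],[0,5.2,-0.6,0,-4],[0,6.4,-0.7,0,-5.2]]' 40
python3 -c "
from h import *
go('squat',.15)"
```

```text
time: 0.6
position: [0.3609, -0.3905, 0.2307]
tool_rot: [-2.83, -1.36, 0.0]
contact_force: [0.2, -1.1, -0.5]
opening: 0.994
finger_force: 0.0
squat t 0.6 pos [ 0.3609 -0.3905  0.2307] yang -38.67 tilt 0.08 shift [5.94 2.16 3.23] turn -5.1 q6 1.29 open 0.994 F [ 0.2 -1.1 -0.5] 0.0
```

```bash
python3 -m crank '[[0,1.2,0.4,0.4,-1],[0,2.4,0.8,0.8,-2],[0,3.6,1.3,1.2,-3],[0,4.8,1.7,1.6,-4],[0,5.9,2.1,2,-5.1]]'
python3 -m crank '[[0,0,0,0.4,0],[0,0,0,0.8,0],[0,0,0,0.8,0]]'
python3 -c "
from h import *
go('squat',.017)"
```

```text
time: 1.1
position: [0.4944, -0.3088, 0.1801]
tool_rot: [-2.461, -1.951, 0.0]
contact_force: [0.4, -0.7, 0.4]
opening: 1.003
finger_force: 0.0
time: 1.4
position: [0.4918, -0.3096, 0.1588]
tool_rot: [-2.464, -1.942, 0.002]
contact_force: [-0.3, 0.8, 0.8]
opening: 0.999
finger_force: 0.0
squat t 1.4 pos [ 0.4918 -0.3096  0.1588] yang -13.49 tilt 0.26 shift [0.08 0.17 5.67] turn -0.07 q6 1.13 open 0.999 F [-0.3  0.8  0.8] 0.0
```

```bash
python3 -m crank '[[0,0.1,0.15,1,0],[0,0.1,0.15,2,0],[0,0.1,0.15,3,0],[0,0.1,0.15,3.5,0],[0,0.1,0.15,4,0]]'
python3 -m crank '[[0,0,0,0.5,0],[0,0,0,1,0],[0,0,0,1.4,0],[0,0,0,1.6,0],[0,0,0,1.6,0]]'
python3 -c "
from h import *
go('squat',.017)"
```

```text
time: 1.9
position: [0.4971, -0.3092, 0.061]
tool_rot: [2.467, 1.944, -0.0]
contact_force: [0.4, 0.5, -0.1]
opening: 1.001
finger_force: 0.0
time: 2.4
position: [0.4973, -0.308, 0.0203]
tool_rot: [-2.464, -1.946, 0.001]
contact_force: [0.8, 0.6, 0.5]
opening: 0.999
finger_force: 0.0
squat t 2.4 pos [ 0.4973 -0.308   0.0203] yang -13.41 tilt 0.09 shift [-0.03 -0.06  0.13] turn -0.05 q6 1.14 open 0.999 F [0.8 0.6 0.5] 0.0
```

```bash
python3 -m crank '[[0.2,0,-0.05,0.1,0],[0.4,0,-0.05,0.1,0],[0.6,0,-0.05,0.1,0],[0.8,0,-0.05,0.1,0],[1,0,-0.05,0.1,0]]' 40
python3 -m crank '[[1,0,0,0,0],[1,0,0,0,0],[1,0,0,0,0]]'
python3 -c "
from h import *
go('squat',.017)"
```

```text
time: 2.9
position: [0.4971, -0.3085, 0.0196]
tool_rot: [2.465, 1.946, 0.001]
contact_force: [-0.3, -0.2, 2.3]
opening: 0.522
finger_force: 41.5
time: 3.2
position: [0.4971, -0.3086, 0.0196]
tool_rot: [2.465, 1.946, 0.001]
contact_force: [-0.3, -0.1, 4.2]
opening: 0.526
finger_force: 41.6
squat t 3.2 pos [ 0.4971 -0.3086  0.0196] yang -13.42 tilt 0.09 shift [-0.   -0.05  0.1 ] turn -0.05 q6 1.13 open 0.526 F [-0.3 -0.1  4.2] 41.55624210834503
```

```bash
python3 -m crank '[[1,0,0,-0.3,0],[1,0,0,-1,0],[1,0,0,-2,0],[1,0,0,-3,0],[1,0,0,-4,0]]'
python3 -c "
from h import *
go('p_squat',.13)"
```

```text
time: 3.7
position: [0.4956, -0.3074, 0.1186]
tool_rot: [-2.463, -1.945, 0.001]
contact_force: [-0.5, -0.1, -1.7]
opening: 0.525
finger_force: 41.2
p_squat t 3.7 pos [ 0.4956 -0.3074  0.1186] yang -13.42 tilt 0.17 shift [23.76 -5.56 -0.41] turn -3.76 q6 1.13 open 0.525 F [-0.5 -0.1 -1.7] 41.198667883872986
```

```bash
python3 -m crank '[[1,0.8,-0.2,-0.2,-0.2],[1,2,-0.5,-0.4,-0.5],[1,3.5,-0.8,-0.4,-0.8],[1,5,-1.2,-0.4,-1],[1,6.5,-1.5,-0.4,-1.2]]'
python3 -m crank '[[1,1.5,-0.3,0,-0.2],[1,3,-0.6,0,-0.4],[1,4.5,-0.9,0,-0.6],[1,6,-1.2,0,-0.8],[1,7.5,-1.5,0,-1]]'
python3 -c "
from h import *
go('p_squat',.13)"
```

```text
time: 4.2
position: [0.496, -0.1385, 0.1271]
tool_rot: [-2.357, -2.072, 0.002]
contact_force: [1.2, 0.4, -1.0]
opening: 0.524
finger_force: 41.2
time: 4.7
position: [0.4826, 0.0518, 0.1272]
tool_rot: [-2.264, -2.174, 0.003]
contact_force: [0.3, -0.1, -1.5]
opening: 0.528
finger_force: 41.2
p_squat t 4.7 pos [0.4826 0.0518 0.1272] yang -2.32 tilt 0.19 shift [10.05  0.22 -0.11] turn -1.54 q6 1.58 open 0.528 F [ 0.3 -0.1 -1.5] 41.194501519203186
```

```bash
python3 -m crank '[[1,1.5,0,0,-0.3],[1,3,0,0,-0.6],[1,4.5,0.1,0,-0.9],[1,6,0.1,0,-1.2],[1,7.5,0.2,0,-1.5]]'
python3 -m crank '[[1,0.8,0,0,0],[1,1.5,0,0,0],[1,1.8,0,0,0],[1,1.8,0,0,0]]'
python3 -c "
from h import *
go('p_squat',.0195)"
```

```text
time: 5.2
position: [0.4953, 0.2383, 0.1271]
tool_rot: [-2.116, -2.319, 0.005]
contact_force: [0.6, -0.1, -1.4]
opening: 0.521
finger_force: 41.2
time: 5.6
position: [0.4921, 0.282, 0.1275]
tool_rot: [-2.117, -2.319, 0.004]
contact_force: [0.1, -0.5, -1.4]
opening: 0.525
finger_force: 41.2
p_squat t 5.6 pos [0.4921 0.282  0.1275] yang 5.21 tilt 0.16 shift [0.8  0.33 4.32] turn -0.03 q6 1.88 open 0.525 F [ 0.1 -0.5 -1.4] 41.21935486793518
```

```bash
python3 -m crank '[[1,0.5,0.2,0.5,0],[1,0.8,0.35,1,0],[1,0.8,0.35,2,0],[1,0.8,0.35,2.7,0],[1,0.8,0.35,3.2,0]]'
python3 -m crank '[[1,0,0,0.3,0],[1,0,0,0.5,0],[1,0,0,0.7,0],[1,0,0,0.7,0]]'
python3 -c "
from h import *
go('p_squat',.0195)"
```

```text
time: 6.1
position: [0.4993, 0.3011, 0.0454]
tool_rot: [-2.12, -2.316, 0.006]
contact_force: [0.2, -0.2, -1.1]
opening: 0.525
finger_force: 41.2
time: 6.5
position: [0.5007, 0.3019, 0.0312]
tool_rot: [-2.121, -2.318, 0.0]
contact_force: [-0.2, -0.3, -1.2]
opening: 0.521
finger_force: 41.2
p_squat t 6.5 pos [0.5007 0.3019 0.0312] yang 5.07 tilt 0.0 shift [ 0.03 -0.1   0.47] turn -0.06 q6 1.91 open 0.521 F [-0.2 -0.3 -1.2] 41.21246516704559
```

```bash
python3 -m crank '[[1,0,-0.1,0.2,0],[1,0,-0.1,0.3,0],[1,0,-0.1,0.4,0],[1,0,-0.1,0.45,0],[1,0,-0.1,0.45,0]]'
python3 -c "
from h import *
go('p_squat',.0195)"
```

```text
time: 7.0
position: [0.498, 0.3017, 0.0199]
tool_rot: [-2.121, -2.318, 0.0]
contact_force: [-1.3, -0.3, -1.7]
opening: 0.525
finger_force: 41.2
p_squat t 7.0 pos [0.498  0.3017 0.0199] yang 5.09 tilt 0.02 shift [0.03 0.01 0.01] turn -0.05 q6 1.91 open 0.525 F [-1.3 -0.3 -1.7] 41.212191581726074
```

```bash
python3 -m crank '[[1,0,0,0.05,0],[1,0,0,0.08,0],[0.8,0,0,0.08,0],[0.5,0,0,0.08,0],[0.3,0,0,0.08,0]]'
python3 -m crank '[[0,0,0,0,0],[0,0,0,0,0],[0,0,0,-0.5,0],[0,0,0,-1.5,0],[0,0,0,-3,0]]'
python3 -m crank '[[0,-1,0,-1,0],[0,-2.5,0,-1.5,0],[0,-4,0,-1.5,0],[0,-5.5,0,-1.5,0],[0,-7,0,-1.5,0]]'
python3 - <<'E'
from h import *
p,d=manip.grab_frame("top");cv2.imwrite("pics/top1.png",cv2.resize(p[140:260,125:405,::-1],None,fx=2.8,fy=2.8))
go('square',.14)
E
```

```text
time: 7.5
position: [0.4988, 0.3021, 0.0189]
tool_rot: [2.12, 2.317, 0.002]
contact_force: [-0.9, -0.1, -0.2]
opening: 0.682
finger_force: 0.0
time: 8.0
position: [0.4963, 0.3009, 0.0918]
tool_rot: [-2.119, -2.316, 0.008]
contact_force: [0.9, -0.4, 0.6]
opening: 1.003
finger_force: 0.0
time: 8.5
position: [0.5142, 0.1262, 0.132]
tool_rot: [2.119, 2.317, 0.002]
contact_force: [0.6, 0.3, -0.4]
opening: 1.0
finger_force: 0.0
square t 8.55 pos [0.5147 0.1207 0.1318] yang 4.81 tilt 0.33 shift [-14.61  -1.34  -0.25] turn 3.59 q6 1.59 open 1.003 F [ 0.1 -3.3 -0.7] 0.0
```

View pics/top1.png

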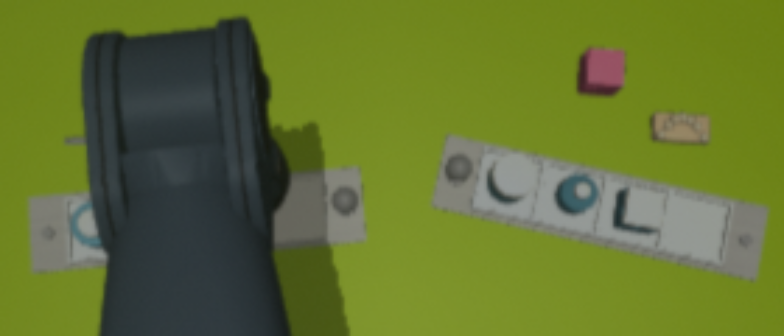

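The squat jar stands in the far working place (crop 90,225), and its storage place is empty. The square is next.

```bash
python3 -m crank '[[0,-1.5,-0.1,0,0.4],[0,-3,-0.3,0,0.8],[0,-4.5,-0.4,0,1.2],[0,-6,-0.6,0,1.6],[0,-7.5,-0.7,0,2]]'
python3 -m crank '[[0,-1.5,0.1,0,0.4],[0,-3,0.2,0,0.8],[0,-4.5,0.3,0,1.2],[0,-6,0.4,0,1.6],[0,-6.8,0.5,0,1.6]]'
python3 - <<'E'
from h import *
go('square',.07)
for n in("top","scene"):
    d=cv2.medianBlur(np.load(f"{n}_d.npy"),3);P=cloud(n,d);z=.060 if n=="top" else .063
    m=(abs(P[...,2]-z)<.006)&(np.hypot(P[...,0]-.512,P[...,1]+.246)<.032)
    r=cv2.minAreaRect((P[m][:,:2]*1000).astype(np.float32));print(np.round(r[0],1),np.round(r[1],1),round(r[2],1))
E
```

```text
time: 9.05
position: [0.5129, -0.0622, 0.1316]
tool_rot: [2.315, 2.122, 0.001]
contact_force: [0.0, 0.1, 0.9]
opening: 1.004
finger_force: 0.0
time: 9.55
position: [0.5107, -0.2342, 0.1315]
tool_rot: [2.459, 1.952, -0.0]
contact_force: [-0.5, 0.4, -0.2]
opening: 1.004
finger_force: 0.0
square t 9.55 pos [ 0.5107 -0.2342  0.1315] yang -13.1 tilt 0.11 shift [-0.44  0.15  2.46] turn 0.01 q6 1.25 open 1.004 F [-0.5  0.4 -0.2] 0.0
[ 511.3 -246. ] [38.3 38.1] 80.7
[ 512.1 -246.7] [38.  39.1] 79.5
```

```bash
python3 -m crank '[[0,-0.25,0.1,0,-0.6],[0,-0.25,0.1,0.8,-0.6],[0,-0.25,0.1,1.8,-0.6],[0,-0.25,0.1,2.4,-0.6],[0,-0.25,0.1,2.4,-0.6]]'
python3 -c "
from h import *
go('square',.02)"
```

```text
time: 10.05
position: [0.5099, -0.2366, 0.0679]
tool_rot: [-2.401, -2.018, 0.003]
contact_force: [-1.0, 0.4, 0.1]
opening: 0.999
finger_force: 0.0
square t 10.05 pos [ 0.5099 -0.2366  0.0679] yang -9.91 tilt 0.32 shift [-0.36  0.16  1.92] turn 0.65 q6 1.19 open 0.999 F [-1.   0.4  0.1] 0.0
```

```bash
python3 -m crank '[[0,-0.35,0.15,0.4,0],[0,-0.35,0.15,0.9,0],[0,-0.35,0.15,1.4,0],[0,-0.35,0.15,1.85,0],[0,-0.35,0.15,1.85,0]]'
python3 -c "
from h import *
go('square',.02)"
```

```text
time: 10.55
position: [0.5122, -0.246, 0.0215]
tool_rot: [-2.401, -2.018, 0.002]
contact_force: [-0.3, -0.3, 1.0]
opening: 1.003
finger_force: 0.0
square t 10.55 pos [ 0.5122 -0.246   0.0215] yang -9.91 tilt 0.28 shift [-0.   -0.01  0.06] turn 0.65 q6 1.18 open 1.003 F [-0.3 -0.3  1. ] 0.0
```

```bash
python3 -m crank '[[0.2,0,0,0,0],[0.4,0,0,0,0],[0.6,0,0,0,0],[0.8,0,0,0,0],[1,0,0,0,0]]' 40
python3 -m crank '[[1,0,0,0,0],[1,0,0,0,0],[1,0,0,0,0]]'
python3 -c "
from h import *
go('square',.02)"
```

```text
time: 11.05
position: [0.5147, -0.2476, 0.0254]
tool_rot: [2.404, 2.02, 0.001]
contact_force: [-0.8, 0.8, 2.9]
opening: 0.46
finger_force: 42.8
time: 11.35
position: [0.5147, -0.2476, 0.0253]
tool_rot: [2.404, 2.02, 0.001]
contact_force: [0.9, 1.1, 5.0]
opening: 0.461
finger_force: 43.2
square t 11.35 pos [ 0.5147 -0.2476  0.0253] yang -9.92 tilt 0.11 shift [ 0.05 -0.12  0.21] turn 0.65 q6 1.18 open 0.461 F [0.9 1.1 5. ] 43.172446489334106
```

```bash
python3 -m crank '[[1,0,0,-0.3,0],[1,0,0,-1,0],[1,0,0,-2,0],[1,0,0,-3,0],[1,0,0,-4.2,0]]'
python3 -c "
from h import *
go('p_square',.13)"
```

```text
time: 11.85
position: [0.5125, -0.2463, 0.1282]
tool_rot: [-2.402, -2.018, 0.002]
contact_force: [-0.3, -0.4, -1.2]
opening: 0.46
finger_force: 42.4
p_square t 11.85 pos [ 0.5125 -0.2463  0.1282] yang -9.92 tilt 0.26 shift [18.98 -3.65 -0.02] turn -3.06 q6 1.18 open 0.46 F [-0.3 -0.4 -1.2] 42.35712110996246
```

```bash
python3 -m crank '[[1,0.8,-0.2,0,-0.2],[1,2,-0.4,0,-0.5],[1,3.5,-0.7,0,-0.8],[1,5,-1,0,-1],[1,6.5,-1.3,0,-1.2]]'
python3 -m crank '[[1,1.5,-0.2,0,-0.2],[1,3,-0.4,0,-0.4],[1,4.5,-0.6,0,-0.6],[1,6,-0.8,0,-0.8],[1,7.5,-1,0,-1]]'
python3 -m crank '[[1,1.2,0,0,-0.2],[1,2.3,0,0,-0.5],[1,3.2,0,0,-0.8],[1,3.8,0,0,-0.8],[1,3.8,0,0,-0.8]]'
python3 -c "
from h import *
go('p_square',.0253)"
```

```text
time: 12.35
position: [0.5082, -0.0789, 0.1273]
tool_rot: [-2.292, -2.143, 0.002]
contact_force: [0.1, 0.0, -1.0]
opening: 0.458
finger_force: 42.4
time: 12.85
position: [0.4955, 0.1094, 0.1273]
tool_rot: [-2.197, -2.242, 0.004]
contact_force: [0.9, -0.8, -1.9]
opening: 0.465
finger_force: 42.4
time: 13.35
position: [0.4944, 0.204, 0.1278]
tool_rot: [-2.116, -2.319, 0.003]
contact_force: [-0.9, -0.4, -2.6]
opening: 0.459
finger_force: 42.4
p_square t 13.35 pos [0.4944 0.204  0.1278] yang 5.24 tilt 0.16 shift [1.27 0.53 4.1 ] turn -0.02 q6 1.74 open 0.459 F [-0.9 -0.4 -2.6] 42.432321310043335
```

```bash
python3 -m crank '[[1,0.7,0.3,0.4,0],[1,1.25,0.5,1,0],[1,1.25,0.5,2,0],[1,1.25,0.5,2.8,0],[1,1.25,0.5,3.2,0]]'
python3 -m crank '[[1,0,0,0.3,0],[1,0,0,0.4,0],[1,0,0,0.4,0],[1,0,0,0.4,0]]'
python3 -c "
from h import *
go('p_square',.0253)"
```

```text
time: 13.85
position: [0.5033, 0.2334, 0.0455]
tool_rot: [-2.119, -2.315, 0.009]
contact_force: [-1.1, -0.2, -1.9]
opening: 0.461
finger_force: 42.4
time: 14.25
position: [0.5066, 0.2346, 0.0405]
tool_rot: [2.12, 2.317, 0.003]
contact_force: [-0.8, 0.0, -1.0]
opening: 0.46
finger_force: 42.4
p_square t 14.25 pos [0.5066 0.2346 0.0405] yang 5.07 tilt 0.12 shift [ 0.1  -0.08  0.61] turn -0.06 q6 1.8 open 0.46 F [-0.8  0.  -1. ] 42.38283097743988
```

```bash
python3 -m crank '[[1,0.1,-0.1,0.2,0],[1,0.1,-0.1,0.35,0],[1,0.1,-0.1,0.5,0],[1,0.1,-0.1,0.6,0],[1,0.1,-0.1,0.6,0]]'
python3 -c "
from h import *
go('p_square',.0253)"
```

```text
time: 14.75
position: [0.503, 0.2368, 0.0253]
tool_rot: [2.121, 2.318, 0.0]
contact_force: [-2.1, -1.0, 4.6]
opening: 0.461
finger_force: 43.0
p_square t 14.75 pos [0.503  0.2368 0.0253] yang 5.09 tilt 0.02 shift [-0.    0.06  0.  ] turn -0.05 q6 1.8 open 0.461 F [-2.1 -1.   4.6] 42.958184480667114
```

Floor contact is felt (4.6 N); I release, retreat and go for the bottle.

```bash
python3 -m crank '[[0.8,0,0,0,0],[0.5,0,0,0,0],[0.3,0,0,0,0],[0,0,0,0,0],[0,0,0,0,0]]'
python3 -m crank '[[0,0,0,-0.4,0],[0,0,0,-1.4,0],[0,0,0,-2.6,0],[0,0,0,-3.6,0],[0,-0.6,0,-4.2,0]]'
python3 -m crank '[[0,-1.4,0,0,0.4],[0,-2.9,0,0,0.8],[0,-4.4,0,0,1.2],[0,-5.9,0,0,1.6],[0,-7.4,0,0,2]]'
python3 -c "
from h import *
go('bottle',.13)"
```

```text
time: 15.25
position: [0.503, 0.2367, 0.024]
tool_rot: [-2.121, -2.318, 0.0]
contact_force: [0.3, -0.5, 0.2]
opening: 0.973
finger_force: 0.0
time: 15.75
position: [0.5056, 0.2229, 0.1327]
tool_rot: [2.117, 2.319, 0.007]
contact_force: [0.6, -0.3, 1.0]
opening: 0.997
finger_force: 0.0
time: 16.25
position: [0.5202, 0.0351, 0.1293]
tool_rot: [2.316, 2.122, -0.001]
contact_force: [0.3, -0.6, -0.1]
opening: 1.002
finger_force: 0.0
bottle t 16.25 pos [0.5202 0.0351 0.1293] yang -5.02 tilt 0.04 shift [-8.7   1.11 -0.02] turn 1.63 q6 1.6 open 1.002 F [ 0.3 -0.6 -0.1] 0.0
```

```bash
python3 -m crank '[[0,-1.4,0.2,0,0.4],[0,-2.8,0.4,0,0.8],[0,-4.2,0.6,0,1.2],[0,-5.6,0.8,0,1.6],[0,-6.6,0.9,0,1.6]]'
python3 -m crank '[[0,-0.8,0,0,0],[0,-1.4,0,0.4,0],[0,-1.5,0,0.8,0],[0,-1.5,0,0.8,0]]'
python3 -c "
from h import *
go('bottle',.022)"
```

```text
time: 16.75
position: [0.5282, -0.132, 0.1292]
tool_rot: [2.46, 1.954, -0.002]
contact_force: [0.3, 0.8, 0.0]
opening: 0.999
finger_force: 0.0
time: 17.15
position: [0.5186, -0.1648, 0.1065]
tool_rot: [-2.454, -1.953, 0.003]
contact_force: [-0.3, 1.3, 1.0]
opening: 1.001
finger_force: 0.0
bottle t 17.15 pos [ 0.5186 -0.1648  0.1065] yang -12.97 tilt 0.3 shift [-0.66  0.59  3.37] turn 0.04 q6 1.37 open 1.001 F [-0.3  1.3  1. ] 0.0
```

```bash
python3 -m crank '[[0,-0.4,0.3,0,0],[0,-0.65,0.55,0,0],[0,-0.65,0.55,0.6,0],[0,-0.65,0.55,1.2,0],[0,-0.65,0.55,1.2,0]]'
python3 -c "
from h import *
go('bottle',.022)"
```

```text
time: 17.65
position: [0.528, -0.1827, 0.0753]
tool_rot: [-2.452, -1.954, 0.005]
contact_force: [0.3, 1.3, -0.3]
opening: 1.001
finger_force: 0.0
bottle t 17.65 pos [ 0.528  -0.1827  0.0753] yang -12.89 tilt 0.4 shift [-0.05  0.06  2.13] turn 0.05 q6 1.34 open 1.001 F [ 0.3  1.3 -0.3] 0.0
```

```bash
python3 -m crank '[[0,-0.05,0.05,0.5,0],[0,-0.05,0.05,1,0],[0,-0.05,0.05,1.6,0],[0,-0.05,0.05,2.1,0],[0,-0.05,0.05,2.1,0]]'
python3 -m crank '[[0,0,0,0,0],[0.3,0,0,0,0],[0.5,0,0,0,0],[0.8,0,0,0,0],[1,0,0,0,0]]' 40
python3 -m crank '[[1,0,0,0,0],[1,0,0,0,0],[1,0,0,0,0]]'
python3 -c "
from h import *
go('bottle',.022)"
```

```text
time: 18.15
position: [0.5291, -0.1846, 0.0235]
tool_rot: [-2.453, -1.954, 0.004]
contact_force: [-0.9, 0.8, -0.6]
opening: 1.0
finger_force: 0.0
time: 18.65
position: [0.5321, -0.1861, 0.0279]
tool_rot: [2.456, 1.956, 0.001]
contact_force: [-0.3, -0.1, -1.6]
opening: 0.427
finger_force: 40.0
time: 18.95
position: [0.5321, -0.1861, 0.0279]
tool_rot: [2.456, 1.956, 0.001]
contact_force: [0.2, 0.8, 5.8]
opening: 0.43
finger_force: 40.5
bottle t 18.95 pos [ 0.5321 -0.1861  0.0279] yang -12.92 tilt 0.11 shift [ 0.05 -0.15  0.23] turn 0.05 q6 1.34 open 0.43 F [0.2 0.8 5.8] 40.549064367078245
```

```bash
python3 -m crank '[[1,0,0,-0.1,0],[1,0,0,-0.3,0],[1,0,0,-0.5,0],[1,0,0,-0.6,0],[1,0,0,-0.6,0]]'
python3 - <<'E'
from h import *
go('bottle',.022)
p,d=manip.grab_frame("scene");cv2.imwrite("pics/sc2.png",cv2.resize(p[120:230,80:420,::-1],None,fx=2.3,fy=2.3))
E
```

```text
time: 19.45
position: [0.5316, -0.1859, 0.0423]
tool_rot: [2.457, 1.957, 0.001]
contact_force: [-0.6, 0.3, -0.7]
opening: 0.427
finger_force: 40.1
bottle t 19.45 pos [ 0.5316 -0.1859  0.0423] yang -12.92 tilt 0.05 shift [ 0.05 -0.13  0.81] turn 0.05 q6 1.34 open 0.427 F [-0.6  0.3 -0.7] 40.10394158307463
```

View pics/sc2.png

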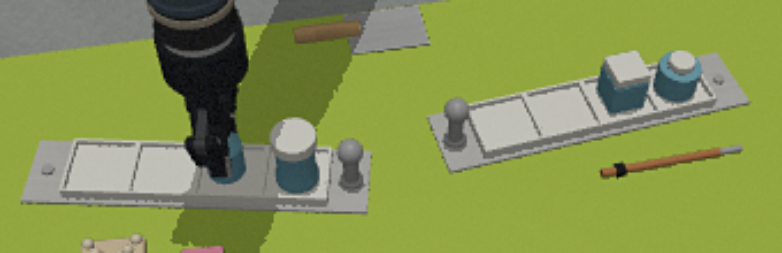

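The square (crop 625,80) and squat (680,75) stand in the working rack's far two places. The bottle (230,160) hangs upright in the fingers and the tall jar is untouched. I carry the bottle on.

```bash
python3 -m crank '[[1,0,0,-0.6,0],[1,0,0,-1.5,0],[1,0,0,-2.5,0],[1,0,0,-3.5,0],[1,0,0,-3.8,0]]'
python3 -m crank '[[1,0.8,-0.2,0,-0.2],[1,2,-0.4,0,-0.6],[1,3.5,-0.7,0,-0.9],[1,5,-1,0,-1.2],[1,6.5,-1.3,0,-1.6]]'
python3 -m crank '[[1,1.3,-0.2,0,-0.4],[1,2.6,-0.4,0,-0.8],[1,3.9,-0.6,0,-1.2],[1,5,-0.8,0,-1.6],[1,5.8,-0.9,0,-2]]'
python3 -c "
from h import *
go('p_bottle',.0279)"
```

```text
time: 20.0
position: [0.5333, -0.1867, 0.1414]
tool_rot: [2.452, 1.954, 0.005]
contact_force: [0.0, 0.0, -0.4]
opening: 0.426
finger_force: 40.2
time: 20.5
position: [0.5355, -0.0188, 0.1364]
tool_rot: [-2.314, -2.125, 0.001]
contact_force: [0.8, 0.1, 0.0]
opening: 0.429
finger_force: 40.2
time: 21.0
position: [0.5251, 0.1281, 0.1364]
tool_rot: [-2.117, -2.32, 0.001]
contact_force: [-0.5, -0.3, -2.1]
opening: 0.429
finger_force: 40.2
p_bottle t 21.0 pos [0.5251 0.1281 0.1364] yang 5.26 tilt 0.07 shift [ 1.76 -0.42  4.34] turn -0.02 q6 1.59 open 0.429 F [-0.5 -0.3 -2.1] 40.151578299701214
```

```bash
python3 -m crank '[[1,0.6,-0.2,0.2,0],[1,1.2,-0.4,0.6,0],[1,1.2,-0.4,1.4,0],[1,1.2,-0.4,2,0],[1,1.2,-0.4,2,0]]'
python3 -m crank '[[1,0,0,0,0]]'
python3 -c "
from h import *
go('p_bottle',.0279)"
```

```text
time: 21.5
position: [0.5103, 0.1545, 0.0829]
tool_rot: [-2.119, -2.314, 0.009]
contact_force: [-0.6, 0.2, -1.4]
opening: 0.428
finger_force: 40.2
time: 21.6
position: [0.5126, 0.1547, 0.0859]
tool_rot: [-2.121, -2.316, 0.003]
contact_force: [0.6, -0.3, 0.6]
opening: 0.425
finger_force: 40.2
p_bottle t 21.6 pos [0.5126 0.1547 0.0859] yang 5.03 tilt 0.11 shift [ 0.66 -0.02  2.32] turn -0.07 q6 1.65 open 0.425 F [ 0.6 -0.3  0.6] 40.17072783317417
```

```bash
python3 -m crank '[[1,0.35,0,0,0],[1,0.65,0,0.4,0],[1,0.65,0,1,0],[1,0.65,0,1.5,0],[1,0.65,0,1.7,0]]'
python3 -m crank '[[1,0,0,0,0],[1,0,0,0,0],[1,0,0,0,0]]'
python3 -c "
from h import *
go('p_bottle',.0279)"
```

```text
time: 22.1
position: [0.5099, 0.1711, 0.0414]
tool_rot: [-2.119, -2.316, 0.006]
contact_force: [-0.9, -0.8, -0.1]
opening: 0.426
finger_force: 40.2
time: 22.4
position: [0.5125, 0.1714, 0.0449]
tool_rot: [2.12, 2.317, 0.001]
contact_force: [0.1, -0.0, -0.3]
opening: 0.43
finger_force: 40.2
p_bottle t 22.4 pos [0.5125 0.1714 0.0449] yang 5.07 tilt 0.06 shift [-0.   -0.08  0.68] turn -0.06 q6 1.68 open 0.43 F [ 0.1 -0.  -0.3] 40.17570998053998
```

```bash
python3 -m crank '[[1,0,-0.1,0.2,0],[1,0,-0.1,0.4,0],[1,0,-0.1,0.55,0],[1,0,-0.1,0.68,0],[1,0,-0.1,0.68,0]]'
python3 -c "
from h import *
go('p_bottle',.0279)"
```

```text
time: 22.9
position: [0.5092, 0.1712, 0.0279]
tool_rot: [-2.121, -2.318, 0.0]
contact_force: [-2.5, -0.2, 3.4]
opening: 0.431
finger_force: 40.5
p_bottle t 22.9 pos [0.5092 0.1712 0.0279] yang 5.09 tilt 0.02 shift [-0.01  0.05 -0.  ] turn -0.05 q6 1.68 open 0.431 F [-2.5 -0.2  3.4] 40.489878547377884
```

```bash
python3 -m crank '[[0.8,0,0,0,0],[0.5,0,0,0,0],[0.3,0,0,0,0],[0,0,0,0,0],[0,0,0,0,0]]'
python3 -m crank '[[0,0,0,-0.4,0],[0,0,0,-1.4,0],[0,0,0,-2.6,0],[0,0,0,-3.6,0],[0,-0.6,0,-4.4,0]]'
python3 -m crank '[[0,-1.4,0,0,0.5],[0,-2.8,0,0,1],[0,-4.2,0,0,1.5],[0,-5.6,0,0,2.1],[0,-7,0,0,2.6]]'
python3 -m crank '[[0,-0.8,0.1,0,0.3],[0,-1.6,0.2,0,0.5],[0,-2.2,0.3,0,1],[0,-2.2,0.3,0,1],[0,-2.2,0.3,0,1]]'
python3 -c "
from h import *
go('tall',.02)"
```

```text
time: 23.4
position: [0.5094, 0.1712, 0.027]
tool_rot: [-2.121, -2.318, 0.0]
contact_force: [-0.1, 0.5, -0.4]
opening: 0.976
finger_force: 0.0
time: 23.9
position: [0.5115, 0.1575, 0.1402]
tool_rot: [2.117, 2.319, 0.005]
contact_force: [1.2, -0.5, -0.5]
opening: 0.998
finger_force: 0.0
time: 24.4
position: [0.5265, -0.0194, 0.1384]
tool_rot: [2.371, 2.06, 0.002]
contact_force: [1.4, 0.2, -0.2]
opening: 0.998
finger_force: 0.0
time: 24.9
position: [0.5262, -0.0732, 0.1376]
tool_rot: [-2.457, -1.957, -0.001]
contact_force: [0.5, -0.2, 0.1]
opening: 0.999
finger_force: 0.0
tall t 24.9 pos [ 0.5262 -0.0732  0.1376] yang -12.92 tilt 0.04 shift [-1.55  1.03  4.7 ] turn 0.05 q6 1.53 open 0.999 F [ 0.5 -0.2  0.1] 0.0
```

```bash
python3 -m crank '[[0,-0.8,0.5,0,0],[0,-1.4,0.9,0,0],[0,-1.55,1,0,0],[0,-1.55,1,0.4,0],[0,-1.55,1,1,0]]'
python3 -m crank '[[0,0,0,0.3,0],[0,0,0,0.5,0],[0,0,0,0.5,0],[0,0,0,0.5,0]]'
python3 -c "
from h import *
go('tall',.02)"
```

```text
time: 25.4
position: [0.5424, -0.1165, 0.1124]
tool_rot: [2.456, 1.957, 0.002]
contact_force: [-0.9, -0.8, 0.0]
opening: 1.0
finger_force: 0.0
time: 25.8
position: [0.5417, -0.1166, 0.0998]
tool_rot: [-2.457, -1.958, 0.0]
contact_force: [0.6, 0.5, 1.6]
opening: 1.002
finger_force: 0.0
tall t 25.8 pos [ 0.5417 -0.1166  0.0998] yang -12.9 tilt 0.01 shift [0.01 0.04 3.19] turn 0.05 q6 1.46 open 1.002 F [0.6 0.5 1.6] 0.0
```

```bash
python3 -m crank '[[0,0,0,0.6,0],[0,0,0,1.3,0],[0,0,0,2,0],[0,0,0,2.7,0],[0,0,0,3.1,0]]'
python3 -m crank '[[0,0,0,0,0],[0,0,0,0,0]]'
python3 -c "
from h import *
go('tall',.02)"
python3 -m crank '[[0,0,0,0,0],[0.3,0,0,0,0],[0.5,0,0,0,0],[0.8,0,0,0,0],[1,0,0,0,0]]' 40
python3 -m crank '[[1,0,0,0,0],[1,0,0,0,0],[1,0,0,0,0]]'
python3 -c "
from h import *
go('tall',.02)"
```

```text
time: 26.3
position: [0.5406, -0.1165, 0.0201]
tool_rot: [-2.456, -1.956, 0.002]
contact_force: [-1.3, -0.6, 0.6]
opening: 0.999
finger_force: 0.0
time: 26.5
position: [0.5419, -0.1169, 0.0225]
tool_rot: [2.457, 1.957, 0.0]
contact_force: [0.9, 0.3, -0.1]
opening: 1.003
finger_force: 0.0
tall t 26.5 pos [ 0.5419 -0.1169  0.0225] yang -12.92 tilt 0.01 shift [0.02 0.03 0.1 ] turn 0.05 q6 1.46 open 1.003 F [ 0.9  0.3 -0.1] 0.0
time: 27.0
position: [0.5422, -0.117, 0.0229]
tool_rot: [2.457, 1.957, 0.001]
contact_force: [0.9, -0.6, 1.3]
opening: 0.475
finger_force: 76.8
time: 27.3
position: [0.5422, -0.1171, 0.0229]
tool_rot: [2.457, 1.957, 0.001]
contact_force: [-0.1, -1.1, 3.3]
opening: 0.476
finger_force: 77.3
tall t 27.3 pos [ 0.5422 -0.1171  0.0229] yang -12.92 tilt 0.06 shift [0.02 0.02 0.12] turn 0.05 q6 1.46 open 0.476 F [-0.1 -1.1  3.3] 77.25980345159769
```

```bash
python3 -m crank '[[1,0,0,-0.1,0],[1,0,0,-0.3,0],[1,0,0,-0.5,0],[1,0,0,-0.6,0],[1,0,0,-0.6,0]]'
python3 - <<'E'
from h import *
go('tall',.022)
p,d=manip.grab_frame("scene");cv2.imwrite("pics/sc3.png",cv2.resize(p[110:220,130:350,::-1],None,fx=3.6,fy=3.6))
E
```

```text
time: 27.8
position: [0.5423, -0.117, 0.0379]
tool_rot: [2.457, 1.957, 0.001]
contact_force: [0.4, -0.0, -0.5]
opening: 0.481
finger_force: 78.1
tall t 27.8 pos [ 0.5423 -0.117   0.0379] yang -12.91 tilt 0.06 shift [0.02 0.02 0.64] turn 0.05 q6 1.46 open 0.481 F [ 0.4 -0.  -0.5] 78.14200730994344
```

View pics/sc3.png

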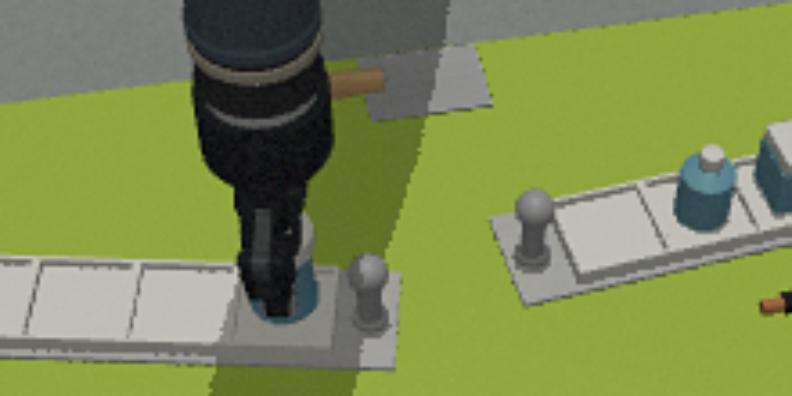

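The tall jar is lifted and upright in the fingers (crop 295,290). The bottle stands in its place (705,195), and the place next to the working post (600,230) is free.

```bash
python3 -m crank '[[1,0,0,-0.6,0],[1,0,0,-1.5,0],[1,0,0,-2.5,0],[1,0,0,-3.3,0],[1,0,0,-3.5,0]]'
python3 -m crank '[[1,0.8,-0.2,0,-0.4],[1,2,-0.4,0,-0.9],[1,3.3,-0.7,0,-1.4],[1,4.6,-1,0,-1.9],[1,5.8,-1.3,0,-2.4]]'
python3 -m crank '[[1,1,-0.1,0,-0.4],[1,1.8,-0.2,0,-0.8],[1,2.3,-0.3,0,-1.2],[1,2.3,-0.3,0,-1.2],[1,2.3,-0.3,0,-1.2]]'
python3 -c "
from h import *
go('p_tall',.0229)"
```

```text
time: 28.35
position: [0.5439, -0.1176, 0.1291]
tool_rot: [2.453, 1.954, 0.006]
contact_force: [0.9, -0.8, -1.3]
opening: 0.481
finger_force: 78.2
time: 28.85
position: [0.542, 0.0331, 0.1243]
tool_rot: [-2.237, -2.205, 0.001]
contact_force: [0.1, -0.4, -1.0]
opening: 0.482
finger_force: 78.2
time: 29.35
position: [0.5359, 0.0888, 0.1246]
tool_rot: [2.121, 2.317, -0.001]
contact_force: [-0.2, -0.7, -1.8]
opening: 0.476
finger_force: 78.2
p_tall t 29.35 pos [0.5359 0.0888 0.1246] yang 5.07 tilt 0.05 shift [ 0.73 -0.7   4.07] turn -0.06 q6 1.52 open 0.476 F [-0.2 -0.7 -1.8] 78.22047494351864
```

```bash
python3 -m crank '[[1,0.4,-0.4,0.2,0],[1,0.7,-0.7,0.6,0],[1,0.7,-0.7,1.4,0],[1,0.7,-0.7,2.2,0],[1,0.7,-0.7,2.8,0]]'
python3 -m crank '[[1,0,0,0.3,0],[1,0,0,0.4,0],[1,0,0,0.4,0],[1,0,0,0.4,0]]'
python3 -c "
from h import *
go('p_tall',.0229)"
```

```text
time: 29.85
position: [0.5166, 0.1039, 0.0535]
tool_rot: [-2.123, -2.315, 0.002]
contact_force: [0.3, -0.7, -1.9]
opening: 0.481
finger_force: 78.3
time: 30.25
position: [0.5179, 0.1052, 0.0458]
tool_rot: [2.12, 2.317, 0.002]
contact_force: [0.5, -0.0, -0.7]
opening: 0.482
finger_force: 78.3
p_tall t 30.25 pos [0.5179 0.1052 0.0458] yang 5.07 tilt 0.11 shift [ 0.02 -0.05  0.92] turn -0.06 q6 1.56 open 0.482 F [ 0.5 -0.  -0.7] 78.29321818426251
```

```bash
python3 -m crank '[[1,0,-0.05,0.2,0],[1,0,-0.05,0.4,0],[1,0,-0.05,0.6,0],[1,0,-0.05,0.75,0],[1,0,-0.05,0.85,0]]'
python3 -m crank '[[1,0,0,0.05,0],[1,0,0,0.08,0],[1,0,0,0.08,0]]'
python3 -c "
from h import *
go('p_tall',.0229)"
```

```text
time: 30.75
position: [0.5153, 0.1051, 0.0228]
tool_rot: [-2.12, -2.317, 0.001]
contact_force: [0.7, 0.4, 6.2]
opening: 0.479
finger_force: 71.8
time: 31.05
position: [0.5157, 0.1052, 0.0225]
tool_rot: [-2.121, -2.318, -0.0]
contact_force: [-2.7, 0.6, 5.0]
opening: 0.477
finger_force: 68.2
p_tall t 31.05 pos [0.5157 0.1052 0.0225] yang 5.09 tilt 0.01 shift [ 0.01  0.04 -0.01] turn -0.05 q6 1.56 open 0.477 F [-2.7  0.6  5. ] 68.21307493373752
```

Floor contact again; release and retreat clear of the view.

```bash
python3 -m crank '[[0.8,0,0,0,0],[0.5,0,0,0,0],[0.3,0,0,0,0],[0,0,0,0,0],[0,0,0,0,0]]'
python3 -m crank '[[0,0,0,-0.4,0],[0,0,0,-1.4,0],[0,0,0,-2.6,0],[0,0,0,-3.6,0],[0,0,0,-4.6,0]]'
python3 -m crank '[[0,-1.4,0,0,0],[0,-2.8,0,0,0],[0,-4.2,0,0,0],[0,-5.6,0,0,0],[0,-7,0,0,0]]'
python3 -m crank '[[0,-1,0,0,0],[0,-1.5,0,0,0],[0,-1.5,0,0,0]]'
python3 - <<'E'
from h import *
for n in("top","scene"):
    p,d=manip.grab_frame(n);im=p[:,:,::-1].copy();d=cv2.medianBlur(d,3);P=cloud(n,d)
    if n=="scene":cv2.imwrite("pics/end.png",cv2.resize(im[110:220,250:440],None,fx=4,fy=4))
    Q=P[...,:2]-C;y=Q@U;x=Q@np.array([U[1],-U[0]])
    for nm,o in zip(("tall","bottle","square","squat"),(-.099,-.033,.033,.099)):
        m=(abs(y-o)<.031)&(abs(x)<.031)&(P[...,2]>.03)
        zt=np.percentile(P[...,2][m],92);s=m&(abs(P[...,2]-zt)<.006)
        print(n,nm,zt.round(4),"x",((x[s].min()+x[s].max())/2).round(4),"dy",((y[s].min()+y[s].max())/2-o).round(4))
E
```

```text
time: 31.55
position: [0.5159, 0.1051, 0.0214]
tool_rot: [2.121, 2.318, 0.0]
contact_force: [-0.3, 0.0, -0.4]
opening: 0.979
finger_force: 0.0
time: 32.05
position: [0.5161, 0.1051, 0.1387]
tool_rot: [2.12, 2.317, 0.002]
contact_force: [0.7, 0.9, -0.4]
opening: 0.999
finger_force: 0.0
time: 32.55
position: [0.5316, -0.0706, 0.1376]
tool_rot: [2.12, 2.317, 0.001]
contact_force: [0.7, 0.4, -0.6]
opening: 0.998
finger_force: 0.0
time: 32.85
position: [0.5348, -0.1078, 0.137]
tool_rot: [2.123, 2.315, 0.001]
contact_force: [0.2, 0.6, -0.1]
opening: 1.0
finger_force: 0.0
top tall 0.0744 x -0.0016 dy -0.0005
top bottle 0.065 x -0.0013 dy 0.0014
top square 0.0609 x -0.0016 dy 0.001
top squat 0.0517 x 0.0001 dy -0.0013
scene tall 0.0767 x -0.0009 dy -0.0012
scene bottle 0.0665 x -0.0005 dy -0.0
scene square 0.0626 x -0.0006 dy -0.0002
scene squat 0.0539 x 0.0011 dy -0.0025
```

View pics/end.png

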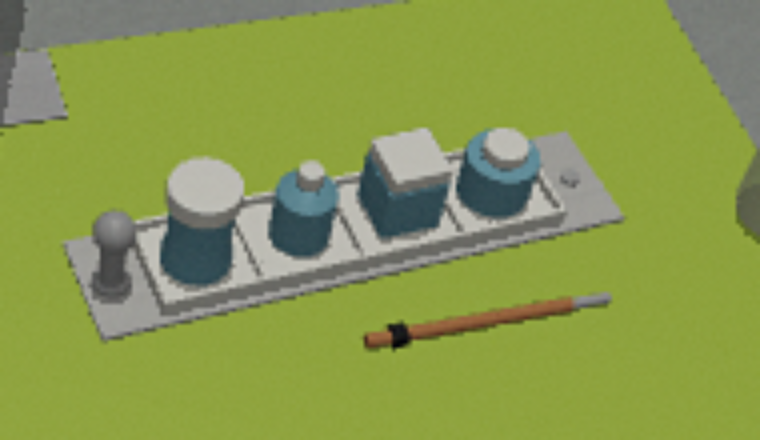

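All four stand upright: tall (200,220), bottle (303,210), square (405,185) and squat (500,170), counted from the post (112,250). They are within 3 mm of the place centres.

```bash
python3 -c "
from plant import manip
print(manip.sign_off())"
```

```text
the job is handed in; nothing more can be done
None
```

I moved all four to the working rack and handed the job in at about 33 s: from its post they stand tall, bottle, square, squat, as in storage, upright and within about 3 mm of their place centres by the last camera check; the hand-in gave no verdict.

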